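# Bin the empties and bar the waste bin

## Robot

A 6-joint arm with a two-finger parallel gripper is mounted at the origin on the work surface. World frame = base frame: x ahead of the robot, y to its left, z up, the work surface at z = 0. Lengths are in mm, angles in rad, forces in N, time in s.
With the tool pointing down it reaches from about 400 to 925 mm from the base axis. Payload 12.5 kg.
Tool frame: the origin (TCP) lies between the finger pads; the fingertips stand 11 mm ahead of it and the grasp point (between the pads) lies 8 mm behind it (env.tip_extent is the distance from the TCP to the fingertips, in mm); x points along the fingers, z is the direction in which the jaws open and shut, and the axes are right-handed (so a half turn about x gives the same grasp; the last joint's range is limited). The gripper opens to 95 mm and grips with 3 to 60 N. Pads are 20 mm wide; open, the fingers measure 119 mm over their backs; the gripper's body (75 mm by 180 mm) begins 59 mm behind the grasp point.
Start: joints at [-0.106, 0.491, 1.559, -0, 1.092, -0.106], TCP at [625.016, 0.021, 225.661] pointing down, gripper open.
Joint ranges: [-3.1, 3.1], [-0.84, 2.19], [0.05, 2.79], [-1.13, 4.28], [0.06, 2.93], [-2.69, 2.69]. Speed limits (rad/s): [2.22, 2.22, 2.79, 3.14, 3.14, 3.14].

## Interface

Orientations are given as [roll, pitch, yaw] about the fixed x, y, z axes, in that order (R = Rz(yaw) Ry(pitch) Rx(roll)).
In Python, from cell import status, imaging, env gives the robot as it stands. The module is installed in compiled form; this text tells all that it offers.
- The arm moves only by the tool apply_moves, never from a script. Its argument "increments" is a list of rows, each a list of 5 numbers: the closure, from 0 (fully open) to 1 (shut), then the shift along the tool's x, y, z in mm, then the turn about the tool's x in degrees. A call has 1 to 10 rows; each row shifts and turns the commanded pose from where the row before left it, along the tool's axes as they then stand; what a row does not reach is not made up. A row lasts 1/10 s, in which the tool goes at most 50 mm and 8.59 degrees, less where a joint would pass 70% of its speed; a pose out of reach is approached as far as the arm can. A call with a gripper value outside its range is refused whole. The fingers move at their own pace and stop on an object; the grip force is fixed at half the most. Time passes only in rows, so rows that do not move let the fingers close. It gives the time, the measured TCP pose, the force and the opening at its end, in the units of the state.
- status.state(): the state, without advancing time (a new reading comes with each control period).
- imaging.read_camera(name): name is "scene" or "side" or "wrist"; returns a dict with "pixels" (420x560x3 uint8, red, green, blue), "fovy" (degrees; the focal length in pixels is half the picture's height over the tangent of half this angle, whatever the lens; pixels are square), "cx", "cy" (the principal point, pixels), "R" (3x3) and "t" (3): a world point X has camera coordinates R X + t. Camera axes: x right, y down, z forward; pixel columns grow to the right and rows downward; lengths in mm; the calibration is good to about 2 mm. A picture is of the moment at which its call begins. There is no depth.
- env.job_done(): hands the job in, once; it reports no verdict.
The state is a dict: "t": time; "joints": joint angles; "qvel": joint speeds; "tau": joint torques, N m; "eef_pos": TCP position; "tcp_rot": TCP orientation; "ft_force": force on the tool from outside, world axes, zero at the start; "moment": the same for the moment, N m; "opening": opening from 0.0 (shut) to 1.0 (fully open).
Only numpy, scipy, OpenCV 4.12 (cv2) and the standard library are available. Lean on these libraries where they do the work, as an engineer would, in place of code of your own. Each camera call takes 0.05 s, during which the arm holds its last target. There are 200 camera calls.

## Task

Clear the empty hardener tins and thinner bottles off the mixing bench into the waste bin: swing the keeper bar clear of the mouth, push every empty down past the sprung flap so that it drops inside and the flap closes behind it, then swing the bar back across the mouth until it clicks home behind its ball catch. Do not disturb the paint tin, the tinter can or the scale, and leave nothing on top of the bin.

Things in the scene. Friction and masses are not known exactly. Their poses are not given: they have to be found in the camera images.
- bin: yellow sheet-steel bench-top waste bin, fixed to the bench: 380 (own x) x 290 (own y) x 200 high; origin at the centre of its underside, own x pointing away from the robot, own z up. Its only opening is the mouth in the flat top. Inside, a smooth ramp falls from about 70 high at the near wall to the floor and to both sides, so that what drops in slides off it
- mouth (a point): centre of the mouth, level with the rim, at (-110, 0, 200) in the bin's frame, in the half nearer the robot. The mouth is 110 (bin x) x 130 (bin y). An item let go before its top is below the rim may be pinched by the flap or lifted out again
- flap (a joint): spring-return flap of smooth stainless sheet that closes the mouth, 106 (bin x) x 126, 3 thick, hinged at the mouth's edge nearest the robot (bin x -165, z 191). 0 = shut, grows as it swings down into the bin, stop at 1.4 rad. Its damped spring always shuts it: 0.18 N m to start it, 0.45 N m at 1.1 rad (2.5 to 5 N on an item pushed through); an empty's own weight does not open it
- flap_edge (a point): middle of the flap's free edge (the side away from the robot), upper face; 8 below the rim when the flap is shut
- keeper (a joint): flat steel keeper bar 40 wide, 225 long, 5 thick, swinging level over the bin's top about an upright pivot. 0 = shut, along bin +y across the middle of the mouth, against its stop; grows as its free end swings away from the robot (clockwise from above); at 1.57 it points along bin +x, beside the mouth; stop at 1.75. It starts shut and stays where it is left; shut home it reads under 0.02
- keeper_pivot (a point): on the keeper bar's pivot axis, bin frame (-110, -95), at the bar's underside (z 205); the bar's upper face is at z 210 and the pivot's boss, 26 across, stands to z 220
- keeper_knob (a point): middle of the upright black cylindrical knob near the free end of the keeper bar: 22 across, 45 high (z 210 to 255), 190 from the pivot axis; it does not turn on the bar. Swinging the bar takes about 1 N here, and 5 to 12 N between 0 and 0.35 rad, where it overrides its ball catch either way
- catch_ball (a point): spring ball catch on the bin's top, bin frame (-83, 80), standing 8 proud; pressed down by the passing bar, it pops up behind the bar's edge when the bar is home
- tin_a: empty flat hardener tin, bare metal with a painted band round it: body 54 (own x) x 34 (own y) x 82 high (own z), plus a black screw cap 26 across and 12 high on top (94 overall); about 60 g; origin at the centre of the body without the cap, own z from base to cap. It starts standing on the bench. May be absent (None).
- tin_b: empty flat hardener tin, bare metal with a painted band round it: body 54 (own x) x 34 (own y) x 82 high (own z), plus a black screw cap 26 across and 12 high on top (94 overall); about 60 g; origin at the centre of the body without the cap, own z from base to cap. It starts standing on the bench. May be absent (None).
- tin_c: empty flat hardener tin, bare metal with a painted band round it: body 54 (own x) x 34 (own y) x 82 high (own z), plus a black screw cap 26 across and 12 high on top (94 overall); about 60 g; origin at the centre of the body without the cap, own z from base to cap. It starts lying on a broad face on the bench. May be absent (None).
- bottle_d: empty square white plastic thinner bottle: body 46 x 46 x 80 high (own z), plus a grey screw cap 30 across and 16 high on top (96 overall); about 60 g; origin at the centre of the body without the cap, own z from base to cap. It starts standing on the bench. May be absent (None).
- bottle_e: empty square white plastic thinner bottle: body 46 x 46 x 80 high (own z), plus a grey screw cap 30 across and 16 high on top (96 overall); about 60 g; origin at the centre of the body without the cap, own z from base to cap. It starts lying on its side on the bench. May be absent (None).
- paint_tin: full, lidded one-litre paint tin 110 across, 127 high, standing on the bench beyond the empties, to be left alone; origin at the centre of its base
- tinter_can: tinter can with stirrer lid, handle and spout, 114 across (158 over the handle), 172 high, standing on the bench beyond the empties, to be left alone; origin at the centre of its base
- scale: white mixing scale 180 x 200 with a round steel pan, 67 high, standing on the bench to the left of the bin, to be left alone; origin at the centre of its underside

How it is judged:
By the outcome, as a careful person would: the job done as asked, in the order asked, and still so for the second after the job is handed in, with the robot touching nothing.
Of tin_a, tin_b, tin_c, bottle_d, bottle_e only 3 to 4 are there at a start; the rules pass over those that are not, and their reading is None.
At some moment in a run one of tin_a, tin_b, tin_c, bottle_d, bottle_e may be knocked a few centimetres aside while the robot is not near it.
Once in a run the grip may slacken for a moment while it holds something.
It also fails if it takes over 210 s, if anything falls off the work surface, if the arm or the gripper's body presses on something with over 40 N, if the wrist force passes 120 N, or if a joint passes its speed limit or range.

## Working session

There is one attempt and no reset: what is moved stays moved. The work goes in short steps, Python scripts to look and compute and a tool call to move; the robot and the scene stay as the last step left them, time stands still between calls to the robot, and variables do not carry over. Pictures are saved under pics/ and viewed, about 12 in all and at most 16, crops included, and the job is handed in when it is done.

Besides the shell and the picture viewer there is one more tool, called after "Emit:" as a command line: name --pt "numbers of a row" for each row, then --argument value for the rest. apply_moves: Moves the arm, as the interface text tells. Its arguments: {"type":"object","properties":{"increments":{"type":"array"}},"required":["increments"]}

```bash
mkdir -p pics
cat > h.py <<'E'
from cell import status, imaging, env
import numpy as np, cv2
def cam(n,save=None):
    c=imaging.read_camera(n); c['f']=c['pixels'].shape[0]/2/np.tan(np.radians(c['fovy'])/2)
    c['R']=np.array(c['R']); c['t']=np.array(c['t'])
    if save: cv2.imwrite('pics/'+save,cv2.cvtColor(c['pixels'],cv2.COLOR_RGB2BGR))
    return c
def ray(c,u,v,z):
    d=c['R'].T@np.array([(u-c['cx'])/c['f'],(v-c['cy'])/c['f'],1]); o=-c['R'].T@c['t']
    return o+d*(z-o[2])/d[2]
def proj(c,X):
    p=c['R']@np.array(X,float)+c['t']; return [round(float(x),1) for x in (c['f']*p[0]/p[2]+c['cx'],c['f']*p[1]/p[2]+c['cy'])]
E
python3 - <<'E'
from h import *
for n in ("scene","side","wrist"):
    c=cam(n,n+'0.png'); print(n,c['f'],c['cx'],c['cy'],(-c['R'].T@c['t']).round(), c['R'].round(2).tolist())
print(status.state())
a=[cv2.imread(f'pics/{n}0.png') for n in('scene','side')]
E
```

```text
scene 392.637079937494 279.09953627664055 202.45820542578545 [1587.   -3.  793.] [[0.03, 1.0, 0.01], [0.52, -0.01, -0.86], [-0.86, 0.03, -0.52]]
side 389.1024220166145 278.67992323358806 200.0928997718051 [ -71. -585.  665.] [[0.7, -0.71, -0.02], [-0.35, -0.32, -0.88], [0.62, 0.63, -0.48]]
wrist 317.7206749911485 275.3684222333708 210.62655121907414 [626.  77. 384.] [[1.0, -0.0, -0.0], [-0.0, -0.96, 0.27], [-0.0, -0.27, -0.96]]
{'t': 0.15, 'joints': array([-1.05572693e-01,  4.91404688e-01,  1.55931665e+00, -3.89222496e-05,
        1.09170705e+00, -1.05584870e-01]), 'qvel': array([-0.00042863, -0.00287895, -0.00185825,  0.00061238,  0.00166577,
        0.00053964]), 'tau': array([ 3.16444048e-04, -6.12899423e+01, -2.58276522e+01,  6.91918633e-02,
        4.73701756e-02, -5.07232733e-05]), 'eef_pos': array([6.24825571e+02, 4.92127326e-02, 2.25203701e+02]), 'tcp_rot': array([3.07729534, 1.56995988, 3.07732548]), 'ft_force': array([-0.34530875,  0.41197331,  0.31639245]), 'moment': array([0.03277414, 0.03087922, 0.01299098]), 'opening': 0.9993561651675363}
```

View pics/scene0.png

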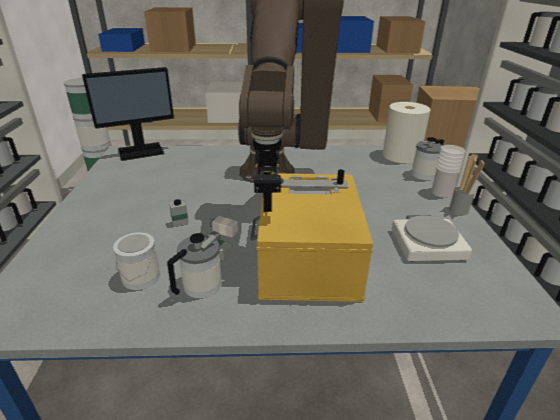

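View pics/side0.png

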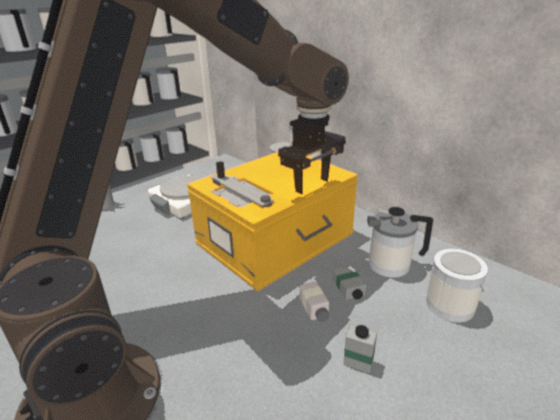

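View pics/wrist0.png

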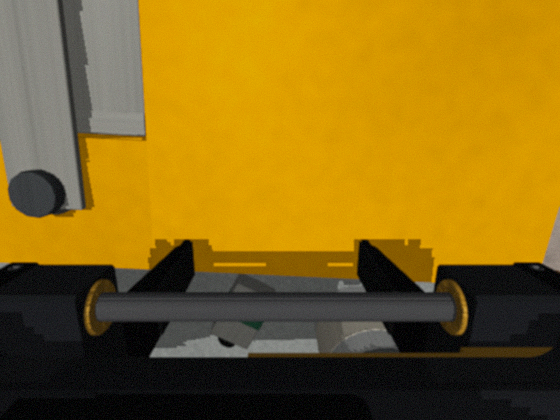

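The scene shows the bin centre-right, with the arm over it. A standing tin is at side (360,348), a lying tin at (350,285) and a lying bottle at (315,300). The pivot boss is at wrist (37,193). Next I'll take zoomed crops.

Run:
```python
from h import *
a=cv2.imread('pics/side0.png')[145:385,185:385]; b=cv2.imread('pics/scene0.png')[165:305,165:375]
a=cv2.resize(a,None,fx=2.5,fy=2.5,interpolation=cv2.INTER_CUBIC); cv2.imwrite('pics/s1.png',a)
b=cv2.resize(b,None,fx=3.8,fy=3.8,interpolation=cv2.INTER_CUBIC);cv2.imwrite('pics/s2.png',b)
c=cam('side'); 
for n,p,z in(('stand base',(358,366),0),('lyingtin',(350,285),17),('bottle',(314,300),23),('paint',(455,310),0),('tinter',(392,265),0)): print(n,ray(c,*p,z).round())
w=cam('wrist'); print('boss',ray(w,37,193,220))
```

```text
stand base [ 403. -317.    0.]
lyingtin [ 573. -174.   17.]
bottle [ 466. -148.   23.]
paint [ 686. -391.    0.]
tinter [ 734. -198.    0.]
boss [499.02664957  40.84174621 220.        ]
```

View pics/s1.png

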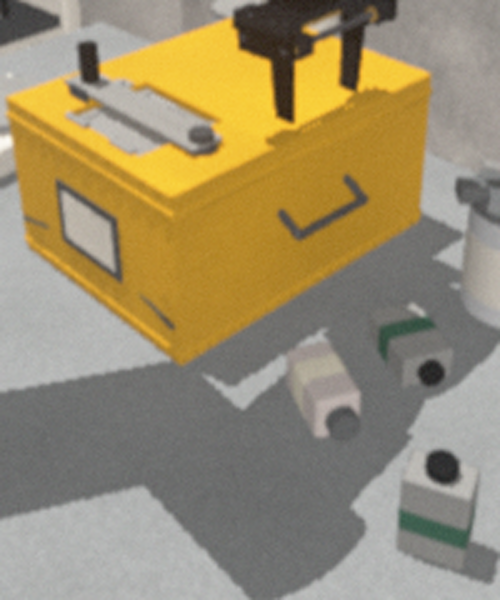

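View pics/s2.png

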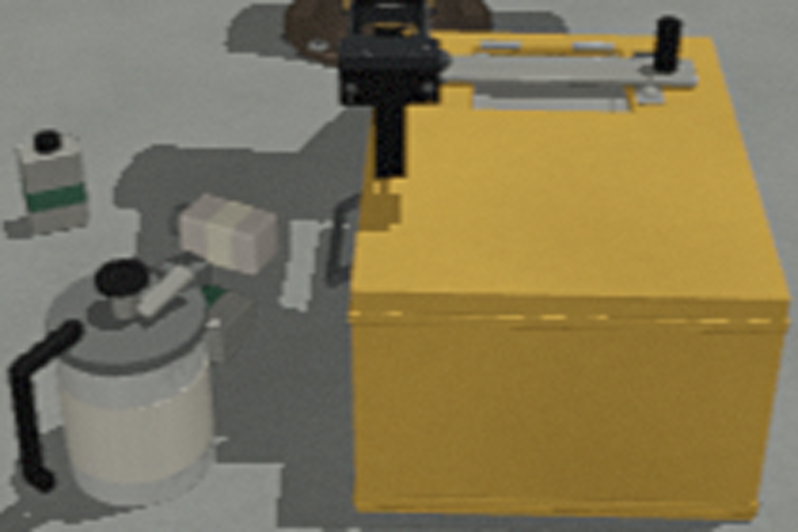

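Run:
```python
from h import *
from scipy.optimize import least_squares
s=cam('scene'); d=cam('side'); w=cam('wrist')
S=lambda u,v:(u/3.8+165-.3,v/3.8+165-.3); D=lambda u,v:(u/2.5+185-.3,v/2.5+145-.3)
obs=[(s,(-190,145,200),S(714,37)),(s,(190,145,200),S(788,300)),(s,(190,-145,200),S(355,296)),
(d,(-190,145,200),D(8,100)),(d,(-190,-145,200),D(172,207)),(d,(190,-145,200),D(432,72)),(w,(-110,-95,220),(37,193)),(d,(-110,-95,220),D(202,131)),(d,(-190,-145,0),D(182,362)),
(s,(-110,95,255),S(670,20)),(d,(-110,95,255),D(88,44))]
def pt(p,b):
    c,si=np.cos(p[2]),np.sin(p[2]); return [p[0]+c*b[0]-si*b[1],p[1]+si*b[0]+c*b[1],b[2]]
f=lambda p:np.ravel([np.subtract(proj(c,pt(p,b)),o) for c,b,o in obs])
r=least_squares(f,[609,136,0],loss='soft_l1'); print(r.x,r.fun.reshape(-1,2).round(1) if 0 else f(r.x).reshape(-1,2).round(1).tolist())
for n,b in (('mouth',(-110,0,200)),('pivot',(-110,-95,205)),('knob',(-110,95,232)),('knobopen',(80,-95,232))): print(n,np.round(pt(r.x,b),1))
# heading of items
for n,z,a,b in(('bottle axis',30,(312,360),(335,412)),('tin cap',17,(402,335),(431,373))): 
    A,B=ray(d,*D(*a),z),ray(d,*D(*b),z); print(n,A.round(),B.round(),np.degrees(np.arctan2(*(B-A)[1::-1])))
for p in ((403,505),(470,520),(401,548),(467,565)): print('stand',ray(d,*D(*p),0 if p[1]>540 else 28).round())
print('cap',ray(d,*D(443,465),94).round())
```

```text
[609. 136.   0.] [[-1.6, -1.4], [7.2, -2.3], [6.1, -0.1], [-3.5, -0.6], [2.0, -5.4], [-4.0, -2.4], [-0.1, -0.4], [0.1, -1.8], [1.9, 0.2], [0.7, -1.1], [-2.9, -0.4]]
mouth [499. 136. 200.]
pivot [499.  41. 205.]
knob [499. 231. 232.]
knobopen [689.  41. 232.]
bottle axis [ 482. -120.   30.] [ 444. -180.   30.] -122.30244956767177
tin cap [ 585. -152.   17.] [ 558. -205.   17.] -116.17281296486127
stand [ 404. -285.   28.]
stand [ 429. -332.   28.]
stand [ 389. -296.    0.]
stand [ 412. -343.    0.]
cap [ 406. -315.   94.]
```

```bash
sed -i 's/return \[round(float(x),1) for x in (\(.*\))\]$/return [\1]/' h.py; tail -2 h.py
python3 - <<'E'
from h import *
from scipy.optimize import least_squares
s=cam('scene'); d=cam('side'); w=cam('wrist')
S=lambda u,v:(u/3.8+165-.3,v/3.8+165-.3); D=lambda u,v:(u/2.5+185-.3,v/2.5+145-.3)
obs=[(s,(-190,145,200),S(714,37)),(s,(190,145,200),S(788,300)),(s,(190,-145,200),S(355,296)),
(d,(-190,145,200),D(8,100)),(d,(-190,-145,200),D(172,207)),(d,(190,-145,200),D(432,72)),(w,(-110,-95,220),(37,193)),(d,(-110,-95,220),D(202,131)),(d,(-190,-145,0),D(182,362)),
(s,(-110,95,255),S(670,20)),(d,(-110,95,255),D(88,44))]
def pt(p,b):
    c,si=np.cos(p[2]),np.sin(p[2]); return [p[0]+c*b[0]-si*b[1],p[1]+si*b[0]+c*b[1],b[2]]
f=lambda p:np.ravel([np.subtract(proj(c,pt(p,b)),o) for c,b,o in obs])
r=least_squares(f,[609,136,0],x_scale=[100,100,1],loss='soft_l1'); print(r.x,f(r.x).reshape(-1,2).round(1).tolist())
for n,b in (('mouth',(-110,0,200)),('pivot',(-110,-95,205)),('knob',(-110,95,232)),('knobopen',(80,-95,232))): print(n,np.round(pt(r.x,b),1))
E
```

```text
def proj(c,X):
    p=c['R']@np.array(X,float)+c['t']; return [c['f']*p[0]/p[2]+c['cx'],c['f']*p[1]/p[2]+c['cy']]
[ 6.13386887e+02  1.29660561e+02 -5.09311285e-02] [[0.0, 0.2], [1.9, 0.5], [-0.3, -0.8], [-0.4, -2.3], [0.0, -5.5], [-0.1, -0.5], [-0.4, 0.7], [0.1, -1.7], [0.1, 0.1], [0.9, 0.3], [0.1, -1.4]]
mouth [503.5 135.3 200. ]
pivot [498.7  40.4 205. ]
knob [508.4 230.1 232. ]
knobopen [688.4  30.7 232. ]
```

Bin pose is about (613, 130) with yaw -0.051 rad. Three empties are present: a standing tin, a lying tin and a lying bottle. I'll go above the keeper knob first.

Emit:
apply_moves --pt "0 -35 0 0 2.9" --pt "0 -30 0 0 0" --pt "0 0 48 -22 0" --pt "0 0 48 -22 0" --pt "0 0 48 -22 0" --pt "0 0 48 -22 0" --pt "0 0 43 -17 0" --pt "0 0 0 0 0" --pt "0 0 0 0 0"

```text
t: 1.45
eef_pos: [535.8, 230.4, 290.7]
tcp_rot: [-0.496, 1.571, -0.545]
ft_force: [-0.0, -0.1, 0.7]
opening: 0.999
```

```bash
cat > go.py <<'E'
# print tool-axis shift to a world target: go.py x y z yaw_deg(of tool z axis, world)
from h import *; import sys
from scipy.spatial.transform import Rotation as Ro
s=status.state(); R=Ro.from_euler('xyz',s['tcp_rot']).as_matrix(); print('pos',s['eef_pos'].round(1),'F',s['ft_force'].round(1),'op',round(s['opening'],3),'t',s['t'])
yaw=np.degrees(np.arctan2(R[1,2],R[0,2])); print('toolz yaw',yaw.round(2))
if len(sys.argv)>4:
    x,y,z,a=map(float,sys.argv[1:5]); d=(-(a-yaw)+90)%180-90
    print('shift in present tool axes',(R.T@(np.array([x,y,z])-s['eef_pos'])).round(1),'turn',round(d,1))
E
python3 go.py 508.4 230.1 228 -2.9; python3 -c "
from h import *
c=cam('wrist','w1.png'); print(proj(c,[508.4,230.1,255]),proj(c,[498.7,40.4,220]))"
```

```text
pos [535.8 230.4 290.7] F [-0.  -0.1  0.7] op 0.999 t 1.45
toolz yaw -2.77
shift in present tool axes [ 62.7  -1.6 -27.4] turn 0.1
[np.float64(233.14983262704754), np.float64(246.02365477229546)] [np.float64(244.9675145150777), np.float64(423.1525014022187)]
```

View pics/w1.png

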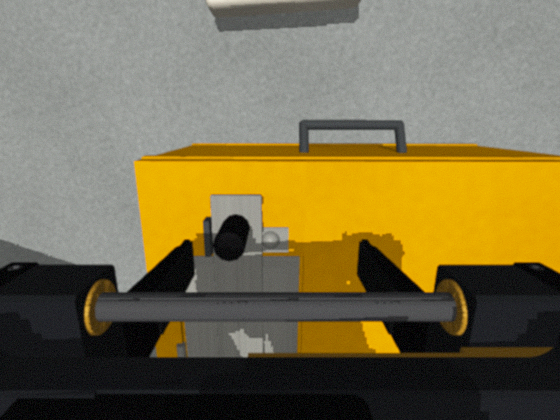

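The knob top is at (231,243), against (233,246) predicted, so the fit is good to about 2 mm. Now I'll lower and grip.

Emit:
apply_moves --pt "0 0 -1 -28 0" --pt "0 31 0 0 0" --pt "0 31 0 0 0" --pt "0 0 0 0 0" --pt "1 0 0 0 0" --pt "1 0 0 0 0" --pt "1 0 0 0 0" --pt "1 0 0 0 0" --pt "1 0 0 0 0"

```text
t: 2.4
eef_pos: [508.3, 230.1, 229.2]
tcp_rot: [0.283, 1.57, 0.232]
ft_force: [-0.9, -0.1, 1.0]
opening: 0.638
```

```bash
python3 go.py 508.4 230.1 228 -2.9
```

```text
pos [508.3 230.1 229.2] F [-0.9 -0.1  1. ] op 0.638 t 2.4
toolz yaw -2.9
shift in present tool axes [1.2 0.  0.1] turn -0.0
```

Emit:
apply_moves --pt "1 0 0 0 0" --pt "1 0 0 0 0" --pt "1 0 0 0 0" --pt "1 0 0 0 0" --pt "1 0 0 0 0" --pt "1 0 0 0 0" --pt "1 0 -0.7 16.6 5" --pt "1 0 -0.7 16.6 5" --pt "1 0 -0.7 16.6 5" --pt "1 0 -0.7 16.6 5"

```text
t: 3.4
eef_pos: [572.6, 214.3, 228.5]
tcp_rot: [-1.858, 1.568, -2.261]
ft_force: [-5.0, -9.6, 4.8]
opening: 0.227
```

```bash
python3 go.py; python3 -c "
import numpy as np
from h import *
p=status.state()['eef_pos'][:2]-[498.7,40.4]; print(np.hypot(*p),87.1-np.degrees(np.arctan2(p[1],p[0])))"
```

```text
pos [572.6 214.3 228.5] F [-5.  -9.6  4.8] op 0.227 t 3.4
toolz yaw -23.08
188.94658490507106 20.137244874746585
```

Emit:
apply_moves --pt "1 0 -0.7 16.6 5" --pt "1 0 -0.7 16.6 5" --pt "1 0 -0.7 16.6 5" --pt "1 0 -0.7 16.6 5" --pt "1 0 -0.7 16.6 5" --pt "1 0 -0.7 16.6 5" --pt "1 0 -0.7 16.6 5" --pt "1 0 -0.7 16.6 5" --pt "1 0 -0.7 16.6 5" --pt "1 0 -0.7 16.6 5"

```text
t: 4.4
eef_pos: [678.9, 94.6, 228.4]
tcp_rot: [-1.611, 1.565, -2.887]
ft_force: [-16.0, -4.5, 5.0]
opening: 0.226
```

Emit:
apply_moves --pt "1 0 -0.7 16.6 5" --pt "1 0 -0.7 16.6 5" --pt "1 0 -0.7 16.6 5" --pt "1 0 -0.7 16.6 5" --pt "1 0 -0.1 5 1.5" --pt "0 0 0 0 0" --pt "0 0 0 0 0" --pt "0 0 0 0 0" --pt "0 -40 0 0 0" --pt "0 -40 0 0 0"

```text
t: 5.4
eef_pos: [688.5, 25.8, 308.7]
tcp_rot: [-1.519, 1.569, 3.118]
ft_force: [0.2, 0.5, 0.6]
opening: 0.592
```

```bash
python3 go.py 570 -180 300 -90
```

```text
pos [688.5  25.8 308.7] F [0.2 0.5 0.6] op 0.592 t 5.4
toolz yaw -94.36
shift in present tool axes [   8.9 -102.5  214.2] turn -4.4
```

Emit:
apply_moves --pt "0 -5 -45 20 -4.4" --pt "0 -5 -30 40 0" --pt "0 -5 -30 40 0" --pt "0 -5 -30 40 0" --pt "0 0 -30 40 0" --pt "0 0 -30 40 0" --pt "0 0 -22 20 0" --pt "0 0 0 0 0" --pt "0 0 0 0 0"

```text
t: 6.3
eef_pos: [470.8, -210.7, 328.9]
tcp_rot: [1.234, 1.57, -0.338]
ft_force: [0.7, 0.7, 0.5]
opening: 1.001
```

```bash
python3 go.py; python3 -c "
from h import *
c=cam('wrist','w2.png'); a=cv2.imread('pics/w2.png')[0:300]; cv2.imwrite('pics/w2c.png',cv2.resize(a,(800,429),interpolation=cv2.INTER_CUBIC)); np.savez('w2.npz',**c)"
```

```text
pos [ 470.8 -210.7  328.9] F [0.7 0.7 0.5] op 1.001 t 6.3
toolz yaw -90.06
```

View pics/w2c.png

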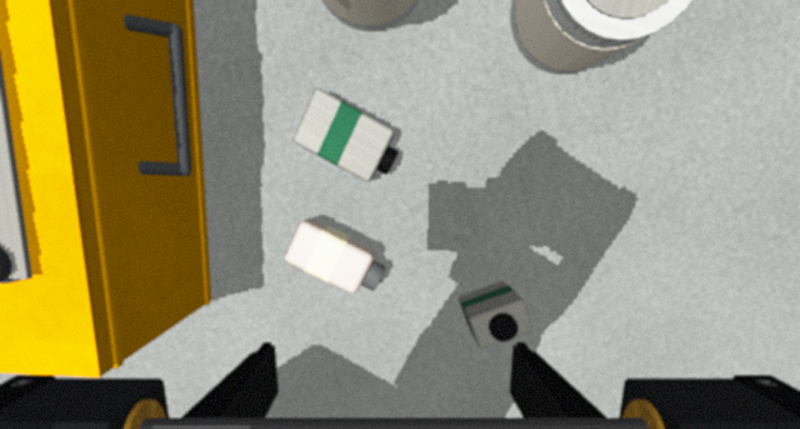

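Run:
```python
from h import *
c=dict(np.load('w2.npz'))
def P(z,*ps): return np.array([ray(c,u*.7,v*.7,z)[:2] for u,v in ps])
ang=lambda v:np.degrees(np.arctan2(v[1],v[0])).round(1)
t=P(34,(318,90),(394,125),(372,180),(296,139)); print('tinc',t.mean(0).round(1),'axis',ang(t[1]-t[0]),ang(t[2]-t[3]),np.linalg.norm(t-np.roll(t,1,0),axis=1).round())
t=P(46,(304,221),(378,256),(357,292),(285,260)); print('bot',t.mean(0).round(1),'axis',ang(t[1]-t[0]),ang(t[2]-t[3]),np.linalg.norm(t-np.roll(t,1,0),axis=1).round())
t=P(82,(480,347),(530,333)); print('standing edge',t.round(),ang(t[1]-t[0]),np.linalg.norm(t[1]-t[0])); print('cap',P(94,(503,327)).round(1)); t=P(0,(460,297),(510,283)); print(t.round(),ang(t[1]-t[0]),np.linalg.norm(t[1]-t[0]))
g=cv2.cvtColor(c['pixels'],cv2.COLOR_RGB2HSV)[180:255,310:380];
```

```text
tinc [ 583.5 -164.4] axis -113.4 -117.8 [48. 76. 54. 81.]
bot [ 468.  -148.4] axis -115.7 -115.0 [43. 79. 42. 78.]
standing edge [[ 388. -292.]
 [ 402. -339.]] -73.2 48.78318598223499
cap [[ 412.  -309.9]]
[[ 415. -284.]
 [ 431. -338.]] -73.8 56.90518440428778
```

Run:
```python
from h import *
c=dict(np.load('w2.npz')); s=cam('scene'); d=cam('side')
print('near base w',ray(c,372*.7,28*.7,0).round(), 'far base s',ray(s,140/3.8+165,497/3.8+165,0).round(),'L/R s',ray(s,64/3.8+165,470/3.8+165,0).round(),ray(s,213/3.8+165,460/3.8+165,0).round(),'side low',ray(d,392,275,0).round())
print('spout tip z150',ray(s,205/3.8+165,268/3.8+165,150).round(),'z120',ray(s,205/3.8+165,268/3.8+165,120).round(), 'lidknob z172',ray(s,122/3.8+165,272/3.8+165,172).round())
print('spout side img z140', ray(d,373,221,140).round(),ray(d,373,221,160).round())
cv2.imwrite('pics/can.png',cv2.resize(cv2.cvtColor(d['pixels'],cv2.COLOR_RGB2BGR)[190:330,310:490],None,fx=4,fy=4,interpolation=cv2.INTER_CUBIC))
```

```text
near base w [ 682. -190.   -0.] far base s [ 777. -185.    0.] L/R s [ 747. -246.    0.] [ 739. -135.   -0.] side low [ 697. -220.    0.]
spout tip z150 [ 699. -135.  150.] z120 [ 657. -141.  120.] lidknob z172 [ 733. -188.  172.]
spout side img z140 [ 691. -151.  140.] [ 662. -167.  160.]
```

View pics/can.png

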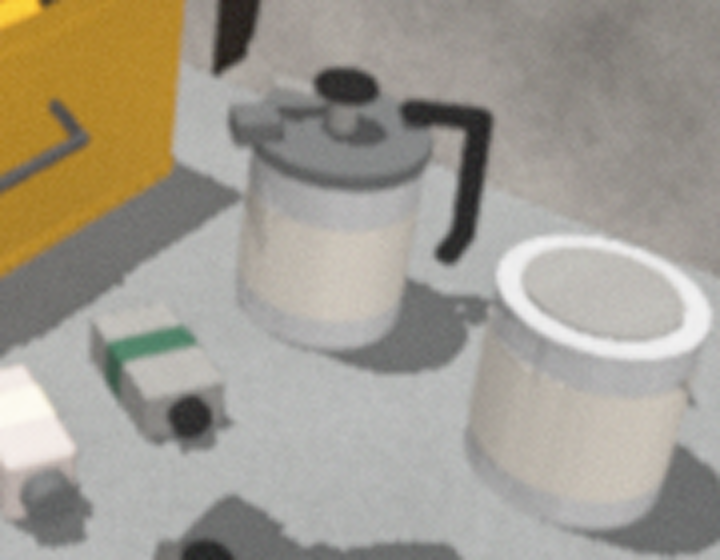

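The can is at about (734,-190), with its spout toward (695,-140), which is tight next to the lying tin. The bottle goes first.

```bash
python3 go.py 468 -148 150 -25.4
```

```text
pos [ 471.4 -209.7  328.5] F [-0.1  0.2  0. ] op 0.999 t 6.45
toolz yaw -89.92
shift in present tool axes [178.5  -3.4 -61.7] turn -64.5
```

Emit:
apply_moves --pt "0 15 -1 -20 0" --pt "0 15 -1 -20 0" --pt "0 0 -1 -21 0" --pt "0 20 0 0 -8.1" --pt "0 20 0 0 -8.1" --pt "0 20 0 0 -8.1" --pt "0 20 0 0 -8.1" --pt "0 20 0 0 -8.1" --pt "0 20 0 0 -8.1" --pt "0 20 0 0 -8.1"

```text
t: 7.45
eef_pos: [468.4, -148.5, 157.7]
tcp_rot: [0.485, 1.571, -0.088]
ft_force: [0.6, -0.2, 0.8]
opening: 0.997
```

Emit:
apply_moves --pt "0 0 0 0 -8" --pt "0 0 0 0 0"

```text
t: 7.65
eef_pos: [468.2, -148.6, 157.9]
tcp_rot: [3.093, 1.57, 2.655]
ft_force: [0.1, -0.4, 0.6]
opening: 1.0
```

```bash
python3 go.py 468 -148 22 -25.4;  python3 -c "
from h import *
c=cam('wrist','w3.png'); print(proj(c,[468,-148,46]),proj(c,[583.5,-164.4,34]))"
```

```text
pos [ 468.2 -148.6  157.9] F [ 0.1 -0.4  0.6] op 1.0 t 7.65
toolz yaw -25.09
shift in present tool axes [135.9   0.4  -0.2] turn 0.3
[np.float64(275.14718214344344), np.float64(211.48391581576064)] [np.float64(399.9244818430607), np.float64(171.04973925337106)]
```

View pics/w3.png

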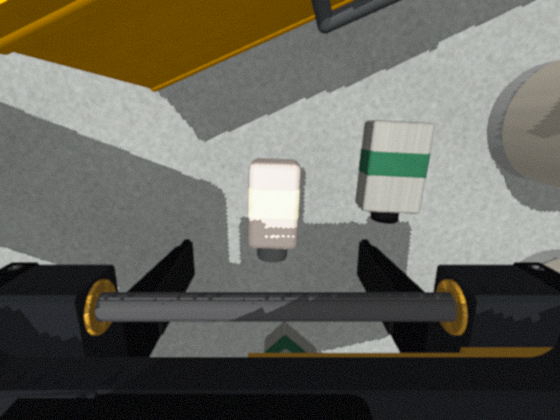

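The bottle is aligned, centre (274,204), and the lying tin is at (396,167), both close to prediction. Descending to grip.

Emit:
apply_moves --pt "0 45 4 0 0" --pt "0 45 0 0 0" --pt "0 45 0 0 0" --pt "1 0 0 0 0" --pt "1 0 0 0 0" --pt "1 0 0 0 0" --pt "1 0 0 0 0" --pt "1 0 0 0 0" --pt "1 0 0 0 0" --pt "1 0 0 0 0"

```text
t: 8.7
eef_pos: [469.6, -145.9, 24.2]
tcp_rot: [0.035, 1.57, -0.407]
ft_force: [-0.6, 0.7, 11.5]
opening: 0.483
```

Emit:
apply_moves --pt "1 0 0 0 0" --pt "1 0 0 0 0" --pt "1 -50 0 0 0" --pt "1 -50 0 0 0" --pt "1 -50 0 0 0" --pt "1 -50 0 0 0" --pt "1 -50 0 0 0" --pt "1 -20 0 0 0" --pt "1 0 0 0 0"

```text
t: 9.6
eef_pos: [470.0, -146.0, 296.5]
tcp_rot: [0.015, 1.565, -0.426]
ft_force: [-0.4, 0.8, -0.4]
opening: 0.485
```

```bash
cat > bin.py <<'E'
import numpy as np,sys
x,y=map(float,sys.argv[1:3]); c,s=np.cos(-.051),np.sin(-.051); print(613.4+c*x-s*y,129.7+s*x+c*y)
E
python3 bin.py -99 4; python3 go.py 513.7 137.7 290 -2.9
```

```text
514.7326331734653 138.74161067056394
pos [ 470.  -146.   296.5] F [-0.4  0.8 -0.4] op 0.485 t 9.6
toolz yaw -25.3
shift in present tool axes [  6.1 275.2 -81.8] turn -22.4
```

Emit:
apply_moves --pt "1 0 46 -13.6 0" --pt "1 0 46 -13.6 0" --pt "1 0 46 -13.7 0" --pt "1 0 46 -13.7 0" --pt "1 0 46 -13.7 0" --pt "1 0 46 -13.7 0" --pt "1 0 0 0 -7.5" --pt "1 0 0 0 -7.5" --pt "1 0 0 0 -7.4" --pt "1 0 0 0 0"

```text
t: 10.6
eef_pos: [512.8, 138.8, 291.9]
tcp_rot: [-2.944, 1.568, -2.992]
ft_force: [0.8, -0.4, 0.1]
opening: 0.481
```

```bash
python3 go.py 514.7 138.7 146 -2.9;  python3 -c "
from h import *
c=cam('wrist','w4.png')
for b in ((-165,65,200),(-55,65,200),(-55,-65,200),(-165,-65,200)):
  C,s=np.cos(-.051),np.sin(-.051); print(np.round(proj(c,[613.4+C*b[0]-s*b[1],129.7+s*b[0]+C*b[1],b[2]])))"
```

```text
pos [512.8 138.8 291.9] F [ 0.8 -0.4  0.1] op 0.481 t 10.6
toolz yaw -2.78
shift in present tool axes [145.9   0.    2.3] turn 0.1
[193. 143.]
[335. 143.]
[327. 293.]
[203. 293.]
```

View pics/w4.png

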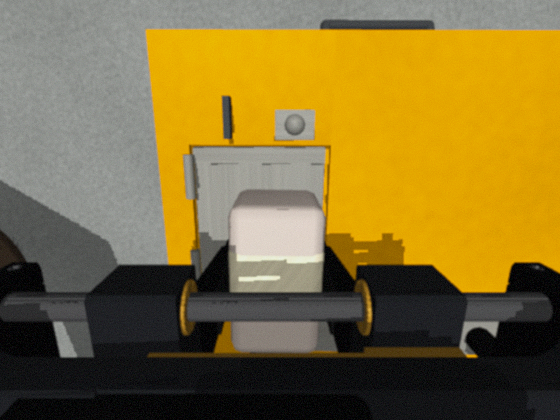

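The flap and mouth corners are at (192,147) and (328,147), so the mouth is about 3 mm nearer than predicted. The bottle is central over it, so I'll push it down.

Emit:
apply_moves --pt "1 30 -2 -1 0" --pt "1 25 0 0 0" --pt "1 20 0 0 0" --pt "1 20 0 0 0" --pt "1 20 0 0 0" --pt "1 15 0 0 0" --pt "1 15 0 0 0" --pt "1 0 0 0 0"

```text
t: 11.45
eef_pos: [512.4, 136.5, 147.1]
tcp_rot: [-2.51, 1.57, -2.564]
ft_force: [4.6, -0.8, 2.2]
opening: 0.486
```

```bash
python3 go.py 513 137 146 -2.9
```

```text
pos [512.4 136.5 147.1] F [ 4.6 -0.8  2.2] op 0.486 t 11.45
toolz yaw -3.12
shift in present tool axes [1.1 0.5 0.5] turn -0.2
```

Emit:
apply_moves --pt "1 0 0 -3 0" --pt "0.37 0 0 0 0" --pt "0.37 0 0 0 0" --pt "0.37 0 0 0 0" --pt "0.37 0 0 0 0" --pt "0.37 0 0 0 0" --pt "0.37 -20 0 0 0" --pt "0.37 -40 0 0 0" --pt "0.37 -45 0 0 0" --pt "0.37 -45 0 0 0"

```text
t: 12.45
eef_pos: [508.1, 136.9, 300.3]
tcp_rot: [-3.034, 1.569, -3.086]
ft_force: [-0.6, 0.0, 0.2]
opening: 0.63
```

```bash
python3 go.py 412 -310 300 -2.9;  python3 -c "
from h import *
c=cam('wrist','w5.png'); a=c['pixels']; c=cam('side'); b=c['pixels']
cv2.imwrite('pics/w5.png',cv2.resize(np.hstack([a[60:380,100:460],b[120:400,160:480].repeat(1,0)[:280] if 0 else cv2.resize(b[120:400,160:480],(366,320))])[:,:,::-1],None,fx=1.1,fy=1.1))"
```

```text
pos [508.1 136.9 300.3] F [-0.6  0.   0.2] op 0.63 t 12.45
toolz yaw -3.01
shift in present tool axes [   0.5 -451.3  -72.5] turn -0.1
```

View pics/w5.png

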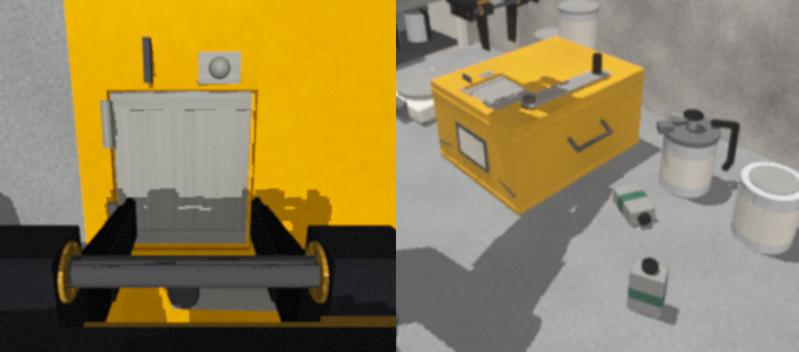

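The bottle is gone, the flap is shut and both tins are where they were. Next is the standing tin.

Emit:
apply_moves --pt "0 0 -46 0 0" --pt "0 0 -46 -7 0" --pt "0 0 -46 -8 0" --pt "0 0 -46 -8 0" --pt "0 0 -46 -8 0" --pt "0 0 -45 -9 0" --pt "0 0 -45 -9 0" --pt "0 0 -45 -9 0" --pt "0 0 -45 -9 0" --pt "0 0 -44 -9 0"

```text
t: 13.55
eef_pos: [408.9, -313.9, 298.1]
tcp_rot: [2.254, 1.569, 2.201]
ft_force: [0.6, 0.0, 0.3]
opening: 0.999
```

Emit:
apply_moves --pt "0 30 0 0 -6.5" --pt "0 35 0 0 -6.5" --pt "0 35 0 0 -6.5" --pt "0 0 0 0 0"

```text
t: 13.95
eef_pos: [408.4, -311.0, 194.8]
tcp_rot: [2.055, 1.562, 2.344]
ft_force: [0.1, 0.5, 0.8]
opening: 1.003
```

```bash
python3 go.py 409 -313 60 16.5;  python3 -c "
from h import *
c=cam('wrist','w6.png'); np.savez('w6.npz',**c); print(proj(c,[409,-313,94]))"
```

```text
pos [ 408.4 -311.   194.8] F [0.1 0.5 0.8] op 1.003 t 13.95
toolz yaw 16.6
shift in present tool axes [134.8  -3.1   0.5] turn 0.1
[np.float64(274.9925595595812), np.float64(218.37868482481534)]
```

View pics/w6.png

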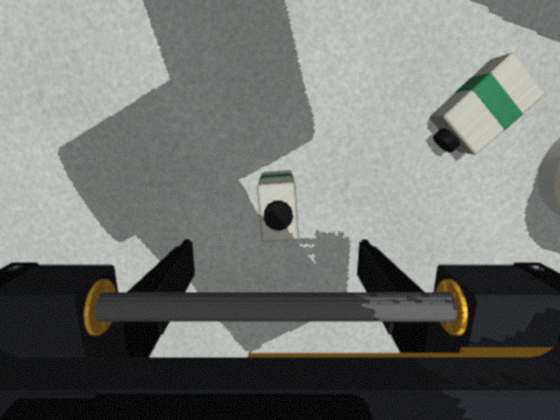

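The cap is at (279,215) against (275,218) predicted, and the tin is aligned with the jaws. Gripping.

Emit:
apply_moves --pt "0 45 -1 3 0" --pt "0 45 0 0 0" --pt "0 43 0 0 0" --pt "1 0 0 0 0" --pt "1 0 0 0 0" --pt "1 0 0 0 0" --pt "1 0 0 0 0" --pt "1 0 0 0 0" --pt "1 0 0 0 0" --pt "1 0 0 0 0"

```text
t: 15.0
eef_pos: [413.6, -312.8, 66.0]
tcp_rot: [-0.971, 1.57, -0.682]
ft_force: [0.5, 0.2, -0.4]
opening: 0.47
```

Emit:
apply_moves --pt "1 0 0 0 0" --pt "1 0 0 0 0" --pt "1 0 0 0 0" --pt "1 -48 0 0 0" --pt "1 -48 0 0 0" --pt "1 -48 0 0 0" --pt "1 -48 0 0 0" --pt "1 -48 0 0 6.5" --pt "1 -40 0 0 6.5" --pt "1 0 0 0 6.5"

```text
t: 16.0
eef_pos: [414.3, -313.4, 350.8]
tcp_rot: [-0.709, 1.562, -0.764]
ft_force: [0.4, -0.1, -0.9]
opening: 0.354
```

```bash
python3 bin.py -103 -2;python3 go.py 510.4 132.9 330 -2.9
```

```text
510.4319666797794 132.95332355691045
pos [ 414.3 -313.4  350.8] F [ 0.4 -0.1 -0.9] op 0.354 t 16.0
toolz yaw -3.16
shift in present tool axes [ 18.8 451.   71.2] turn -0.3
```

Emit:
apply_moves --pt "1 0 46 7 0" --pt "1 0 46 7 0" --pt "1 0 46 7 0" --pt "1 0 45 7 0" --pt "1 0 45 7 0" --pt "1 0 45 7 0" --pt "1 0 45 7 0" --pt "1 0 45 7 0" --pt "1 0 45 7 0" --pt "1 0 43 8 0"

```text
t: 17.0
eef_pos: [507.0, 136.2, 345.5]
tcp_rot: [-3.029, 1.571, -3.08]
ft_force: [0.2, 0.2, -0.9]
opening: 0.358
```

```bash
python3 go.py 510.4 133 145 -2.9
```

```text
pos [507.  136.2 345.5] F [ 0.2  0.2 -0.9] op 0.358 t 17.0
toolz yaw -2.88
shift in present tool axes [200.5  -3.1   3.6] turn 0.0
```

Emit:
apply_moves --pt "1 30 -3 6 0" --pt "1 30 0 0 0" --pt "1 25 0 0 0" --pt "1 20 0 0 0" --pt "1 20 0 0 0" --pt "1 20 0 0 0" --pt "1 20 0 0 0" --pt "1 20 0 0 0" --pt "1 14 0 0 0" --pt "1 0 0 0 0"

```text
t: 18.0
eef_pos: [513.4, 130.7, 145.3]
tcp_rot: [-2.426, 1.57, -2.476]
ft_force: [5.2, 0.5, -1.7]
opening: 0.361
```

```bash
python3 go.py 510.4 133 145 -2.9
```

```text
pos [513.4 130.7 145.3] F [ 5.2  0.5 -1.7] op 0.361 t 18.0
toolz yaw -2.9
shift in present tool axes [ 0.3  2.1 -3.1] turn -0.0
```

Emit:
apply_moves --pt "0.42 0 0 0 0" --pt "0.42 0 0 0 0" --pt "0.42 0 0 0 0" --pt "0.42 0 0 0 0" --pt "0.42 0 0 0 0" --pt "0.42 0 0 0 0" --pt "0.42 -20 0 0 0" --pt "0.42 -40 0 0 0" --pt "0.42 -45 0 0 0" --pt "0.42 -45 0 0 0"

```text
t: 19.0
eef_pos: [511.9, 130.8, 298.7]
tcp_rot: [-3.061, 1.569, -3.112]
ft_force: [1.6, 0.3, -0.7]
opening: 0.58
```

```bash
python3 go.py 563 -174 200 -25.6;  python3 -c "
from h import *
c=cam('wrist','w5.png'); a=c['pixels']; c=cam('side'); b=c['pixels']
cv2.imwrite('pics/w7.png',cv2.resize(np.hstack([a[60:380,100:460],cv2.resize(b[120:400,160:480],(366,320))])[:,:,::-1],None,fx=1.1,fy=1.1))"
```

```text
pos [511.9 130.8 298.7] F [ 1.6  0.3 -0.7] op 0.58 t 19.0
toolz yaw -2.9
shift in present tool axes [  98.6 -301.8   66.6] turn 22.7
```

View pics/w7.png

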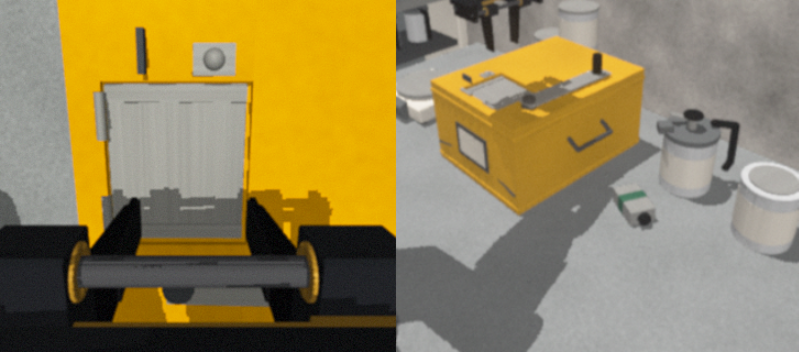

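Run:
```python
from h import *
c=dict(np.load('w6.npz'))
t=np.array([ray(c,u,v,34)[:2] for u,v in ((441,118),(513,54),(543,93),(474,154))]); print(t.mean(0),[np.degrees(np.arctan2(*(b-a)[::-1])) for a,b in((t[0],t[1]),(t[3],t[2]),(t[1],t[2]),(t[0],t[3]))],np.linalg.norm(t-np.roll(t,1,0),axis=1).round())
```

```text
[ 580.92139097 -163.07342397] [np.float64(60.62902421764826), np.float64(62.207898438664515), np.float64(-27.47920179041238), np.float64(-26.004919305397852)] [51. 81. 49. 80.]
```

Emit:
apply_moves --pt "0 0 -45 9 0" --pt "0 0 -45 9 0" --pt "0 0 -45 9 0" --pt "0 0 -45 10 0" --pt "0 0 -42 10 0" --pt "0 10 -40 9 0" --pt "0 20 -39 9 0" --pt "0 30 0 0 8.2" --pt "0 30 0 0 8.2" --pt "0 30 0 0 8.2"

```text
t: 20.1
eef_pos: [561.8, -173.1, 175.2]
tcp_rot: [3.102, 1.569, 2.615]
ft_force: [1.1, -0.4, -0.9]
opening: 1.0
```

Emit:
apply_moves --pt "0 0 0 0 0" --pt "0 0 0 0 0"

```text
t: 20.3
eef_pos: [562.5, -172.9, 177.0]
tcp_rot: [-3.118, 1.57, 2.69]
ft_force: [0.0, 0.1, 0.3]
opening: 1.0
```

```bash
python3 go.py 561.7 -173.7 17 -27.5;  python3 -c "
from h import *
c=cam('wrist','w8.png'); np.savez('w8.npz',**c); print(proj(c,[581.5,-161.5,34]))"
```

```text
pos [ 562.5 -172.9  177. ] F [0.  0.1 0.3] op 1.0 t 20.3
toolz yaw -27.25
shift in present tool axes [160.   -1.1  -0.2] turn 0.2
[np.float64(287.6999321666528), np.float64(184.38505135612687)]
```

View pics/w8.png

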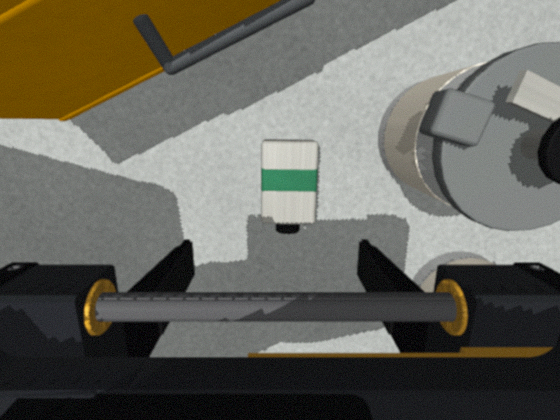

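The tin is aligned at (290,181) and the can stays clear of the right jaw. Descending.

Emit:
apply_moves --pt "0 45 2 -1 0" --pt "0 45 0 0 0" --pt "0 40 0 0 0" --pt "0 28 0 0 0" --pt "1 0 0 0 0" --pt "1 0 0 0 0" --pt "1 0 0 0 0" --pt "1 0 0 0 0" --pt "1 0 0 0 0" --pt "1 0 0 0 0"

```text
t: 21.35
eef_pos: [563.1, -171.0, 19.5]
tcp_rot: [0.1, 1.569, -0.38]
ft_force: [-1.1, 1.4, 8.6]
opening: 0.576
```

Emit:
apply_moves --pt "1 0 0 0 0" --pt "1 0 0 0 0" --pt "1 -48 0 0 0" --pt "1 -48 0 0 0" --pt "1 -48 0 0 0" --pt "1 -48 0 0 0" --pt "1 -48 0 0 0" --pt "1 -40 0 0 0" --pt "1 0 0 0 0"

```text
t: 22.25
eef_pos: [563.9, -171.2, 304.4]
tcp_rot: [0.076, 1.562, -0.403]
ft_force: [0.1, 0.3, -1.2]
opening: 0.569
```

```bash
python3 bin.py -103 -20;python3 go.py 509.5 115 300 -2.9
```

```text
509.5143645810288 114.97672748344958
pos [ 563.9 -171.2  304.4] F [ 0.1  0.3 -1.2] op 0.569 t 22.25
toolz yaw -27.49
shift in present tool axes [   2.9  228.8 -180.4] turn -24.6
```

Emit:
apply_moves --pt "1 0 38 -30 0" --pt "1 0 39 -30 0" --pt "1 0 39 -30 0" --pt "1 0 39 -30 0" --pt "1 0 38 -30 0" --pt "1 0 38 -30 0" --pt "1 0 0 0 -8.2" --pt "1 0 0 0 -8.2" --pt "1 0 0 0 -8.2" --pt "1 0 0 0 0"

```text
t: 23.25
eef_pos: [509.3, 117.3, 297.8]
tcp_rot: [-2.957, 1.57, -3.005]
ft_force: [-0.3, -0.3, -1.7]
opening: 0.573
```

```bash
python3 go.py 510 118 146 -2.9; python3 -c "
from h import *
c=cam('wrist','w9.png')"
```

```text
pos [509.3 117.3 297.8] F [-0.3 -0.3 -1.7] op 0.573 t 23.25
toolz yaw -2.75
shift in present tool axes [151.8   0.8   0.9] turn 0.1
```

View pics/w9.png

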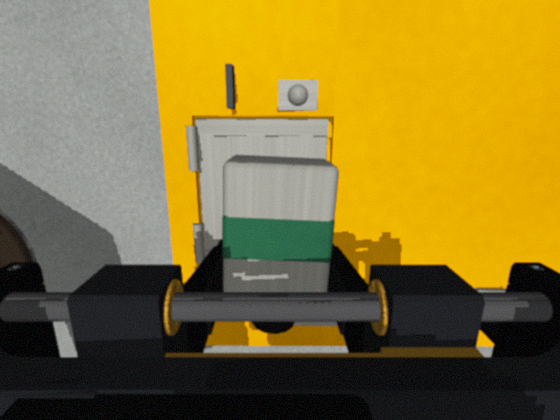

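The tin is level and within the mouth, whose sides are at columns 195 and 331. I'll shift 3 mm nearer and push.

Emit:
apply_moves --pt "1 30 2 -3 0" --pt "1 25 0 0 0" --pt "1 20 0 0 0" --pt "1 20 0 0 0" --pt "1 20 0 0 0" --pt "1 15 0 0 0" --pt "1 12 0 0 0" --pt "1 10 0 0 0" --pt "1 0 0 0 0"

```text
t: 24.2
eef_pos: [508.0, 119.1, 145.8]
tcp_rot: [0.072, 1.569, 0.016]
ft_force: [6.7, 0.2, 1.2]
opening: 0.57
```

```bash
python3 go.py 510 118 146 -2.9
```

```text
pos [508.  119.1 145.8] F [6.7 0.2 1.2] op 0.57 t 24.2
toolz yaw -3.2
shift in present tool axes [-0.1 -1.   2.1] turn -0.3
```

Release with a small opening (about 64 mm) so the finger backs stay inside the mouth.

Emit:
apply_moves --pt "0.33 0 0 -1 0" --pt "0.33 0 0 0 0" --pt "0.33 0 0 0 0" --pt "0.33 0 0 0 0" --pt "0.33 0 0 0 0" --pt "0.33 0 0 0 0" --pt "0.33 -20 0 0 0" --pt "0.33 -40 0 0 0" --pt "0.33 -45 0 0 0" --pt "0.33 -45 0 0 0"

```text
t: 25.2
eef_pos: [505.5, 119.1, 298.0]
tcp_rot: [-2.969, 1.57, -3.024]
ft_force: [0.8, 0.1, 0.6]
opening: 0.669
```

```bash
python3 bin.py 80 -96; python3 go.py 688.5 30 310 -94.4;  python3 -c "
from h import *
c=cam('wrist','w10a.png'); a=c['pixels']; c=cam('side'); b=c['pixels']; s=cam('scene')['pixels']
top=np.hstack([a[60:340,100:460],cv2.resize(b[120:400,160:480],(320,280))]); bot=cv2.resize(s[140:310,100:500],(680,289))
cv2.imwrite('pics/w10.png',np.vstack([top,bot])[:,:,::-1])"
```

```text
688.4021046887118 29.746589391539473
pos [505.5 119.1 298. ] F [0.8 0.1 0.6] op 0.669 t 25.2
toolz yaw -3.2
shift in present tool axes [-12.2 -78.8 187.7] turn -88.8
```

View pics/w10.png

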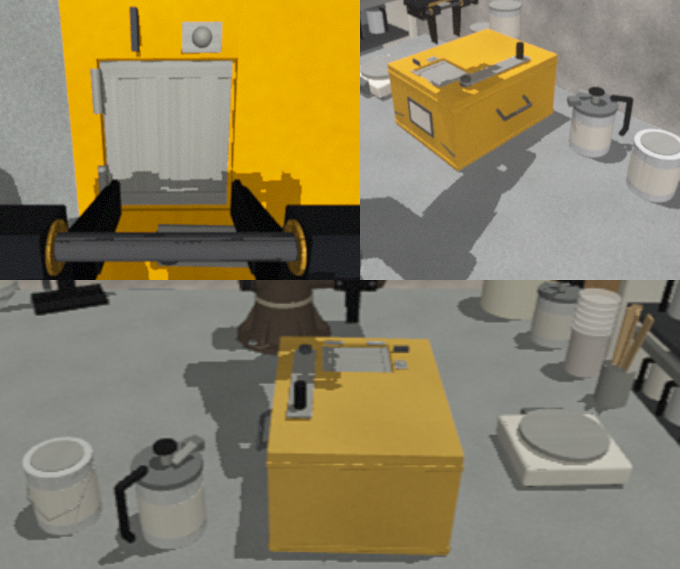

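All three empties are inside, the flap is shut, and the bench and bin top are clear. That was the last picture. Next I'll close the keeper.

Emit:
apply_moves --pt "0 0 -17 38 0" --pt "0 0 -17 38 0" --pt "0 0 -17 38 0" --pt "0 0 -16 37 0" --pt "0 0 -16 37 8.3" --pt "0 0 0 0 8.3" --pt "0 0 0 0 8.3" --pt "0 0 0 0 8.3" --pt "0 0 0 0 8.3" --pt "0 0 0 0 8.3"

```text
t: 26.35
eef_pos: [689.1, 26.8, 294.3]
tcp_rot: [-2.267, 1.568, 3.087]
ft_force: [-0.0, -0.0, 0.3]
opening: 1.0
```

Emit:
apply_moves --pt "0 0 0 0 8.3" --pt "0 0 0 0 8.3" --pt "0 0 0 0 8.3" --pt "0 0 0 0 8.3" --pt "0 0 0 0 8.2" --pt "0 0 0 0 0" --pt "0 0 0 0 0"

```text
t: 27.05
eef_pos: [689.2, 26.9, 295.2]
tcp_rot: [-1.559, 1.569, 3.084]
ft_force: [0.3, 0.6, -1.0]
opening: 1.006
```

```bash
python3 go.py 688.1 25.8 229 -94.4; python3 -c "
from h import *
for n in('side','scene'):
  c=cam(n); p=c['pixels'].astype(int); u,v=[int(round(x)) for x in proj(c,[688.1,25.8,240])]; m=p[v-12:v+13,u-14:u+15].sum(2)<150; print(n,u,v,m.sum(),(np.argwhere(m).mean(0)[::-1]+[u-14,v-12]).round(1) if m.any() else '')"
```

```text
pos [689.2  26.9 295.2] F [ 0.3  0.6 -1. ] op 1.006 t 27.05
toolz yaw -93.96
shift in present tool axes [66.2 -0.9  1.1] turn 0.4
side 320 167 78 [320.  169.7]
scene 277 205 110 [276.  207.5]
```

Knob confirmed in place. Lower, grip.

Emit:
apply_moves --pt "0 33 -1 1 0" --pt "0 33 0 0 0" --pt "1 0 0 0 0" --pt "1 0 0 0 0" --pt "1 0 0 0 0" --pt "1 0 0 0 0" --pt "1 0 0 0 0" --pt "1 0 0 0 0" --pt "1 0 0 0 0" --pt "1 0 0 0 0"

```text
t: 28.15
eef_pos: [688.3, 26.1, 230.7]
tcp_rot: [1.676, 1.571, 0.034]
ft_force: [-0.5, -0.5, 0.7]
opening: 0.38
```

Emit:
apply_moves --pt "1 0 0 0 0" --pt "1 0 0 0 0" --pt "1 0 0 0 0" --pt "1 0 0 0 0" --pt "1 0 -0.7 -16.6 -5" --pt "1 0 -0.7 -16.6 -5" --pt "1 0 -0.7 -16.6 -5" --pt "1 0 -0.7 -16.6 -5"

```text
t: 28.95
eef_pos: [681.2, 92.4, 230.6]
tcp_rot: [-1.745, 1.57, -3.035]
ft_force: [-4.1, -1.2, 2.4]
opening: 0.225
```

```bash
cat > k.py <<'E'
from h import *
s=status.state();p=s['eef_pos'][:2]-[498.7,40.4]; print('r',np.hypot(*p),'angle',87.1-np.degrees(np.arctan2(p[1],p[0])))
E
python3 go.py; python3 k.py
```

```text
pos [681.2  92.4 230.6] F [-4.1 -1.2  2.4] op 0.225 t 28.95
toolz yaw -73.91
r 189.76256447712748 angle 71.20079019920229
```

Emit:
apply_moves --pt "1 0 -0.7 -16.6 -5" --pt "1 0 -0.7 -16.6 -5" --pt "1 0 -0.7 -16.6 -5" --pt "1 0 -0.7 -16.6 -5" --pt "1 0 -0.7 -16.6 -5" --pt "1 0 -0.7 -16.6 -5" --pt "1 0 -0.7 -16.6 -5" --pt "1 0 -0.7 -16.6 -5" --pt "1 0 -0.7 -16.6 -5" --pt "1 0 -0.7 -16.6 -5"

```text
t: 29.95
eef_pos: [575.8, 214.7, 230.6]
tcp_rot: [1.824, 1.569, 1.407]
ft_force: [0.2, 2.4, 0.3]
opening: 0.226
```

```bash
python3 go.py; python3 k.py
```

```text
pos [575.8 214.7 230.6] F [0.2 2.4 0.3] op 0.226 t 29.95
toolz yaw -23.94
r 190.61045395750557 angle 20.96973942580469
```

Emit:
apply_moves --pt "1 0 -0.7 -16.6 -5" --pt "1 0 -0.7 -16.6 -5" --pt "1 0 -0.7 -16.6 -5" --pt "1 0 -0.7 -16.6 -5" --pt "1 0 0 -3.5 -1" --pt "1 0 0 0 0" --pt "1 0 0 0 0"

```text
t: 30.65
eef_pos: [507.6, 231.6, 230.6]
tcp_rot: [2.309, 1.568, 2.256]
ft_force: [-6.8, 10.4, 0.7]
opening: 0.226
```

```bash
python3 go.py; python3 k.py
```

```text
pos [507.6 231.6 230.6] F [-6.8 10.4  0.7] op 0.226 t 30.65
toolz yaw -3.07
r 191.42545030219463 angle -0.24415688476950947
```

Emit:
apply_moves --pt "1 0 1 -2 0" --pt "1 0 0 -2 0" --pt "1 0 0 0 0" --pt "1 0 0 0 0"

```text
t: 31.05
eef_pos: [504.9, 231.7, 230.6]
tcp_rot: [1.198, 1.57, 1.143]
ft_force: [0.5, 5.0, -2.4]
opening: 0.222
```

```bash
python3 go.py; python3 k.py
```

```text
pos [504.9 231.7 230.6] F [ 0.5  5.  -2.4] op 0.222 t 31.05
toolz yaw -3.11
r 191.36326795997428 angle -1.0361262458630875
```

Emit:
apply_moves --pt "1 0 0 -2 0" --pt "1 0 0 -2 0" --pt "1 0 0 0 0" --pt "1 0 0 0 0"

```text
t: 31.45
eef_pos: [504.5, 231.7, 230.7]
tcp_rot: [0.212, 1.563, 0.158]
ft_force: [22.2, 5.2, -12.2]
opening: 0.229
```

```bash
python3 go.py; python3 k.py
```

```text
pos [504.5 231.7 230.7] F [ 22.2   5.2 -12.2] op 0.229 t 31.45
toolz yaw -3.12
r 191.389471802552 angle -1.1532892239689971
```

The stop is reached, with 22 N at x 504.5. I'll relax, release and lift.

Emit:
apply_moves --pt "1 0 0 3 0" --pt "0 0 0 0 0" --pt "0 0 0 0 0" --pt "0 0 0 0 0" --pt "0 0 0 0 0" --pt "0 0 0 0 0" --pt "0 -40 0 0 0" --pt "0 -40 0 0 0" --pt "0 0 0 35 0" --pt "0 0 0 0 0"

```text
t: 32.45
eef_pos: [541.2, 229.3, 311.3]
tcp_rot: [0.225, 1.568, 0.17]
ft_force: [-0.6, -0.2, -1.0]
opening: 0.928
```

```bash
python3 go.py; python3 -c "
from h import *
c=cam('wrist','w11.png'); p=c['pixels'].astype(int)
for a in (0,.02,.05,.1):
  # wrist view predictions from stop position
  th=np.radians(87.1+0)-a; print(a,np.round(proj(c,[498.7+190*np.cos(th),40.4+190*np.sin(th),255]),1))
u,v=[int(x) for x in proj(c,[508.4,230.1,255])]
m=(p.sum(2)<130).astype(np.uint8); m[258:]=0
n,l,st,ce=cv2.connectedComponentsWithStats(m); print([(st[i].tolist(),ce[i].round(1).tolist()) for i in range(1,n) if st[i][4]>60])
b=cv2.imread('pics/w1.png').astype(int); mb=(b.sum(2)<130).astype(np.uint8); mb[258:]=0
n,l,st,ce=cv2.connectedComponentsWithStats(mb); print('w1',[(st[i].tolist(),ce[i].round(1).tolist()) for i in range(1,n) if st[i][4]>60])"
```

```text
pos [541.2 229.3 311.3] F [-0.6 -0.2 -1. ] op 0.928 t 32.45
toolz yaw -3.14
0 [228.9 234.4]
0.02 [234.2 234.4]
0.05 [242.1 234.6]
0.1 [255.3 235.5]
[([205, 208, 40, 40, 1034], [226.8, 228.1]), ([352, 239, 28, 19, 313], [362.4, 250.6]), ([172, 240, 27, 18, 291], [188.2, 250.7])]
w1 [([206, 215, 44, 43, 1237], [229.8, 238.0]), ([166, 240, 27, 18, 302], [182.3, 250.7]), ([358, 240, 29, 18, 325], [368.8, 250.5])]
```

I'll repeat the initial view pose so I can compare the shut keeper directly with its starting position.

Emit:
apply_moves --pt "0 20.5 1 -5.5 -0.3" --pt "0 0 0 0 0" --pt "0 0 0 0 0"

```text
t: 32.8
eef_pos: [532.9, 230.8, 290.0]
tcp_rot: [-2.763, 1.57, -2.812]
ft_force: [-0.4, 0.1, 0.1]
opening: 1.002
```

```bash
python3 go.py 535.8 230.4 290.7 -2.77; python3 -c "
from h import *
c=cam('wrist','w12.png')
a=cv2.imread('pics/w1.png',0); b=cv2.imread('pics/w12.png',0)
def sh(y0,y1,x0,x1):
  t=b[y0:y1,x0:x1]; r=cv2.matchTemplate(a[y0-10:y1+10,x0-10:x1+10],t,cv2.TM_CCOEFF_NORMED); _,s,_,l=cv2.minMaxLoc(r); return l[0]-10,l[1]-10,round(s,3)
print('bin edge/handle',sh(115,170,290,420),sh(150,230,120,175)); print('bar end+knob',sh(188,250,200,262)); print('ball',sh(225,252,266,294))
print('diff bar', np.abs(a[185:255,195:300].astype(int)-b[185:255,195:300]).mean())
"
```

```text
pos [532.9 230.8 290. ] F [-0.4  0.1  0.1] op 1.002 t 32.8
toolz yaw -2.79
shift in present tool axes [-0.7 -0.3  2.9] turn -0.0
bin edge/handle (-3, 0, 0.987) (-3, 0, 0.957)
bar end+knob (-4, -1, 0.992)
ball (-4, -1, 0.95)
diff bar 14.064625850340136
```

```bash
python3 -c "
from h import *
c=cam('scene','s9.png'); a=cv2.imread('pics/scene0.png',0); b=cv2.imread('pics/s9.png',0)
for n,(y0,y1,x0,x1) in dict(scale=(212,265,385,472),paint=(230,292,112,162),tinter=(235,300,165,225)).items():
  r=cv2.matchTemplate(a[y0-6:y1+6,x0-6:x1+6],b[y0:y1,x0:x1],cv2.TM_CCOEFF_NORMED); _,s,_,l=cv2.minMaxLoc(r); print(n,l[0]-6,l[1]-6,round(s,3))
print('bin top far half diff',np.abs(a[215:240,270:355].astype(int)-b[215:240,270:355]).mean())
print(env.job_done())"
```

```text
scale 0 0 0.999
paint 0 0 0.997
tinter 0 0 0.943
bin top far half diff 1.1905882352941177
the job is handed in; nothing more can be done
None
```

The job is handed in at about 33 s: all three empties are in the bin and the keeper bar is home behind its ball catch.

**What I did:** I swung the keeper open by its knob. I then gripped each empty in turn (lying bottle, standing tin, lying tin), pushed it down until its top was below the rim by the gripper height, released it and withdrew. Last, I swung the keeper back against its stop, with 22 N felt there.

**What the last checks showed:**
- **Flap and bench:** after each drop the pictures showed the flap shut. After the last one, the bench and bin top were clear of empties.
- **Keeper:** repeating the first wrist view, the bar and knob lie where they started relative to the ball, to within about 1 pixel (roughly 0.004 rad).
- **Other items:** the paint tin, tinter can and scale show no shift in the scene camera. The tinter can matched less closely (0.94, against 0.99 or better for the others); I did not trace why.

**One disagreement:** the keeper's stop came about 4 mm further than my first estimate of the knob position. The repeat view confirmed the bar was home.

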